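# Hold the reagent lockbox unlocked with its key

## Robot

A 6-joint arm with a two-finger parallel gripper is mounted at the origin on the work surface. World frame = base frame: x ahead of the robot, y to its left, z up, the work surface at z = 0. Lengths are in mm, angles in rad, forces in N, time in s.
With the tool pointing down it reaches from about 250 to 850 mm from the base axis. Payload 12.5 kg.
Tool frame: the origin (TCP) lies midway between the tips of the shut fingers; the grasp point (between the pads) lies 19 mm behind it; z points along the fingers, y is the direction in which the jaws open and shut (so a half turn about z gives the same grasp; the last joint's range is limited). The gripper opens to 93 mm and grips with 3 to 60 N. Pads are 15 mm wide; open, the fingers measure 128 mm over their backs; the gripper's body (75 mm by 188 mm) begins 65 mm behind the grasp point.
Start: joints at [-1.239, 0.351, 1.652, -0, 1.139, -0.085], TCP at [222.677, -502.891, 189.333] pointing down, gripper open.
Joint ranges: [-2.75, 2.75], [-0.79, 2.1], [0.01, 2.65], [-1.57, 4.71], [0.07, 3.14], [-2.87, 2.87]. Speed limits (rad/s): [2.22, 2.22, 2.79, 3.14, 3.14, 3.14].

## Interface

Orientations are given as [roll, pitch, yaw] about the fixed x, y, z axes, in that order (R = Rz(yaw) Ry(pitch) Rx(roll)).
In Python, from rig import r gives the robot as it stands. The module is installed in compiled form; this text tells all that it offers.
- The arm moves only by the shell command python3 -m crank 'ROWS' [FORCE]. ROWS is JSON, a list that holds one entry, the list of rows, each a list of 7 numbers: the finger opening in m, from 0 to 0.093, then the shift along the tool's x, y, z in m, then the turn, a rotation vector about the tool's x, y, z in rad. A call has 1 to 5 rows; each row shifts and turns the commanded pose from where the row before left it, along the tool's axes as they then stand; what a row does not reach is not made up. A row lasts 1/8 s, in which the tool goes at most 62.5 mm and 10.7 degrees, less where a joint would pass 70% of its speed; a pose out of reach is approached as far as the arm can. A call with a gripper value outside its range is refused whole. The fingers move at their own pace and stop on an object; FORCE is the grip in N (left out, the last holds). Time passes only in rows, so rows that do not move let the fingers close. It gives the time, the measured TCP pose, the force and the opening at its end, in the units of the state.
- r.observe(): the state, without advancing time (a new reading comes with each control period).
- r.capture(name): name is "scene" or "side" or "wrist"; returns a dict with "pixels" (384x512x3 uint8, red, green, blue), "fx", "fy", "cx", "cy" (pixels), "world_to_cam" (4x4, takes a point from world to camera coordinates); the wrist camera has in their place "mount" (4x4, takes a point from camera to tool coordinates, whose origin is the TCP and whose axes are the flange's). Camera axes: x right, y down, z forward; pixel columns grow to the right and rows downward; lengths in mm; the calibration is good to about 2 mm. The wrist camera is an equidistant fisheye: a pixel r from the principal point sees the ray r / f radians off the axis. A picture is of the moment at which its call begins: read the wrist's pose just before it. There is no depth.
- r.finish_job(): hands the job in, once; it reports no verdict.
The state is a dict: "time_s": time; "joint_pos": joint angles; "qvel": joint speeds; "effort": joint torques, N m; "tool_pos": TCP position; "tcp_rot": TCP orientation; "contact_force": force on the tool from outside, world axes, zero at the start; "torque": the same for the moment, N m; "width": finger opening in mm.
Only numpy, scipy, OpenCV 4.12 (cv2) and the standard library are available. Lean on these libraries where they do the work, as an engineer would, in place of code of your own. Each camera call takes 0.05 s, during which the arm holds its last target.

## Task

Of the three keys standing on the lab bench, take the one that fits the lock on top of the white reagent lockbox (the key with the round disc bow), push it fully home past the sticky pins, wiggling it if it sticks, and turn it clockwise a full quarter turn, as far as it goes, so that the bolt draws back. The lock springs back when let go, so finish with the key still gripped and held turned; leave the other keys and everything else on the bench where they are.

Things in the scene. Friction and masses are not known exactly. Their poses are not given: they have to be found in the camera images.
- key_disc_bow (a point): The key that fits: steel, 70 g, with a ROUND DISC bow (handle) 34 mm in diameter, 10 mm thick. Stands upright, blade down, in an open stand; which of the three stands varies. Origin: centre of the bow, 34 mm above the underside of the key's 28 mm round flange; x through the bow's thickness, y along its width, z up. The stem between bow and flange is 10 mm in diameter.
- key_disc_tip (a point): The lower tip of the same key's blade, 72 mm below the bow's centre (axes as there). From the flange down: 8 mm of round neck, 6 mm in diameter, then a flat blade 14 mm wide (y) and 5 mm thick (x) to 38 mm below the flange, its last 8 mm tapering to 7 x 2 mm. Either way round fits the lock.
- stand_disc: The stand that holds the disc key: grey plate on four thin legs, 50 x 50 mm, 52 mm tall, fixed to the bench, origin at its underside. The key's flange rests on top, the blade hangs in a 23 mm hole. The other keys have the same stands.
- key_wide_bow (a point): A key that does not fit (blade 20 mm wide), with a wide rectangular bow: 50 mm wide, 28 mm tall, 10 mm thick. Origin at the bow's centre. Leave it in its stand.
- key_rod_bow (a point): A key that does not fit (round rod blade, 12 mm in diameter), with a narrow bar bow: 16 mm wide, 36 mm tall, 10 mm thick. Origin at the bow's centre. Leave it in its stand.
- keyway (a point): Mouth of the lock's keyway, in the middle of the lockbox's top: on the lock's axis, at the surface of a 48 mm square steel plate flush with the box's top. z points up, y along the slot. The slot is 16 mm long (y), 7 mm wide (x) and straight down. Fully home, the key's flange rests on the plate and its bow's centre is 34 mm above this origin.
- lockbox: White steel box, fixed, 170 (x) x 200 (y) x 85 mm tall, origin under its middle; a bolt and guides stand 13 mm high on its top, 45 to 65 mm to -x of the slot. Two sticky pins stick into the slot from its ends, 17 and 26 mm down: pushing the key past takes 5 to 15 N, small turns to and fro (0.05 rad) ease it. The key turns only within 3 mm of home and is then captive.
- plug (a joint): How far the lock cylinder is turned, rad: 0 at rest, growing CLOCKWISE seen from above; 1.5, at a stop, is the full quarter turn. A spring (0.08 N m at full turn) turns it most of the way back once the key is let go. The blade has up to 0.2 rad of play in the slot, so the key turns that much farther than the cylinder (up to 1.7 rad in all).
- beaker_mid (a point): Bystander: an empty glass beaker, 68 mm across and 85 mm tall; the origin is its centre. Not part of the job; leave it alone.
- dish_mid (a point): Bystander: a closed clear plastic dish, 90 mm across and 16 mm tall; the origin is its centre. Not part of the job; leave it alone.
- reagent_mid (a point): Bystander: an amber jar, 52 mm across and 100 mm tall; the origin is its centre. Not part of the job; leave it alone.
- tipbox_mid (a point): Bystander: a blue pipette-tip box, 100 x 65 x 50 mm; the origin is its centre. Not part of the job; leave it alone.
- mouse_mid (a point): Bystander: a pale grey computer mouse, 100 x 60 x 30 mm; the origin is its centre. Not part of the job; leave it alone.
- can_mid (a point): Bystander: a small white plastic jar, 48 mm across and 55 mm tall; the origin is its centre. Not part of the job; leave it alone.
There are look-alikes about, which are no part of the job. Leave any turquoise look-alike of the part that bears key_disc_bow alone.

How it is judged (in metres and radians):
On the way, in this order (a step that is already met when the one before it is completed fails the run):
1. the disc key is lifted clear of its stand in the fingers (distance of key_disc_bow from where it was at the start of the episode above 0.05 m and contact force between the fingers and key_disc above 1 N), for 0.1 s.
2. the disc key is pushed home in the lock (flange within 3.5 mm of the plate) (z of key_disc_bow in the frame of keyway below 0.0375 m and horizontal distance between key_disc_bow and keyway below 0.008 m and angle between key_disc_bow's own z axis and vertical below 0.12 rad), for 0.1 s.
3. the cylinder is turned a quarter clockwise (all of step 2 and value of joint plug above 1.3 rad), for 0.3 s.
At the end, for the whole second after the job is handed in: The disc key is home in the lock (flange within 3.5 mm of the plate, bow within 8 mm of the axis, upright within 0.12 rad), the cylinder stays turned more than 1.3 rad (the stop is at 1.5), and the fingers still press on the key with more than 1 N (all of step 3 and contact force between the fingers and key_disc above 1 N); the arm keeps its last pose, push and grip.
It fails at once if a bystander on the bench was moved more than 40 mm (distance of any of beaker_mid, dish_mid, reagent_mid, tipbox_mid, mouse_mid, can_mid from where it was at the start of the episode above 0.04 m).
It fails at once if a key that does not fit was taken or knocked from its place (moved more than 30 mm) (distance of any of key_wide_bow, key_rod_bow from where it was at the start of the episode above 0.03 m).
It also fails if it takes over 48 s, if anything falls off the work surface, if the arm or the gripper's body presses on something with over 40 N, if the wrist force passes 120 N, or if a joint passes its speed limit or range.

## Working session

There is one attempt and no reset: what is moved stays moved. The work goes in short steps, Python scripts to look and compute and a shell command to move; the robot and the scene stay as the last step left them, time stands still between calls to the robot, and variables do not carry over. Pictures are saved under pics/ and viewed, and the job is handed in when it is done.

```bash
mkdir -p pics; cat > h.py <<'E'
from rig import r
import numpy as np, cv2
def snap(n,f):
    c=r.capture(n); cv2.imwrite(f"pics/{f}.png",c["pixels"][:,:,::-1]); np.save(f"pics/{f}.npy",c,allow_pickle=True); return c
def load(f): return np.load(f"pics/{f}.npy",allow_pickle=True).item()
def ray(c,u,v):
    T=np.linalg.inv(c["world_to_cam"]); d=T[:3,:3]@np.array([(u-c["cx"])/c["fx"],(v-c["cy"])/c["fy"],1]); return T[:3,3],d/np.linalg.norm(d)
def onz(c,u,v,z):
    o,d=ray(c,u,v); return o+d*(z-o[2])/d[2]
def tri(c1,p1,c2,p2):
    o1,d1=ray(c1,*p1);o2,d2=ray(c2,*p2)
    s=np.linalg.lstsq(np.c_[d1,-d2],o2-o1,rcond=None)[0]
    a=o1+s[0]*d1;b=o2+s[1]*d2; return (a+b)/2,np.linalg.norm(a-b)
def proj(c,P):
    q=c["world_to_cam"]@np.r_[P,1]; return c["fx"]*q[0]/q[2]+c["cx"],c["fy"]*q[1]/q[2]+c["cy"]
E
python3 - <<'E'
from h import *
s=snap("scene","s0");d=snap("side","d0");print(r.observe()["tool_pos"],r.observe()["tcp_rot"]);w=snap("wrist","w0")
for c in(s,d): print(np.linalg.inv(c["world_to_cam"]).round(2),c["fx"],c["cx"],c["cy"])
print(w["mount"],w["fx"],w["cx"],w["cy"]); print(r.observe())
E
```

```text
[ 222.55115326 -502.61556127  188.85580665] [-3.14059795e+00 -4.53282992e-05  4.16792329e-01]
[[ 1.00000e-01  7.30000e-01 -6.80000e-01  1.30748e+03]
 [ 9.90000e-01 -6.00000e-02  8.00000e-02 -6.84400e+01]
 [ 2.00000e-02 -6.90000e-01 -7.30000e-01  9.14660e+02]
 [ 0.00000e+00  0.00000e+00  0.00000e+00  1.00000e+00]] 394.56958542497136 257.71100889924327 193.30356425939368
[[-9.0000e-01 -3.0000e-01  3.0000e-01  1.5762e+02]
 [-4.3000e-01  6.5000e-01 -6.3000e-01  7.1636e+02]
 [-1.0000e-02 -7.0000e-01 -7.1000e-01  8.9807e+02]
 [ 0.0000e+00  0.0000e+00  0.0000e+00  1.0000e+00]] 437.8203006641808 258.03990642132885 190.16026300564977
[[ 6.22358554e-04 -9.71561782e-01 -2.36785382e-01  6.47873711e+01]
 [ 9.99998836e-01  2.74775083e-04  1.50092399e-03  6.07862224e-02]
 [-1.39317767e-03 -2.36786040e-01  9.71560822e-01 -1.95277329e+02]
 [ 0.00000000e+00  0.00000000e+00  0.00000000e+00  1.00000000e+00]] 297.3186396354542 257.3927222589754 188.78702672182916
{'time_s': 0.15, 'joint_pos': array([-1.23860845e+00,  3.51107060e-01,  1.65220441e+00, -1.96931701e-05,
        1.13908395e+00, -8.45999229e-02]), 'qvel': array([ 0.00205796, -0.00280159, -0.00176982, -0.00064858,  0.0009731 ,
        0.00060746]), 'effort': array([ 1.37017061e-03, -4.97462475e+01, -2.85344607e+01,  6.99478202e-02,
        2.46239814e-02, -7.01704380e-05]), 'tool_pos': array([ 222.59028456, -502.67078267,  188.95569363]), 'tcp_rot': array([-3.14079125e+00, -5.00173692e-05,  4.16796023e-01]), 'contact_force': array([-0.98839132,  0.3015689 , -0.54729287]), 'torque': array([ 0.01332032, -0.01627107, -0.06299443]), 'width': 92.96343847309679}
```

View pics/s0.png

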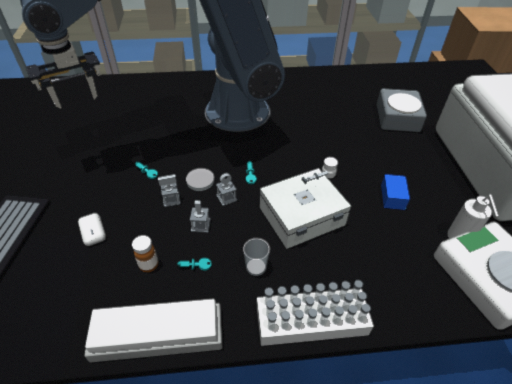

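View pics/d0.png

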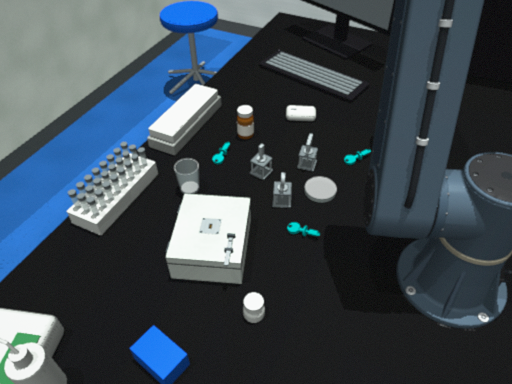

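View pics/w0.png

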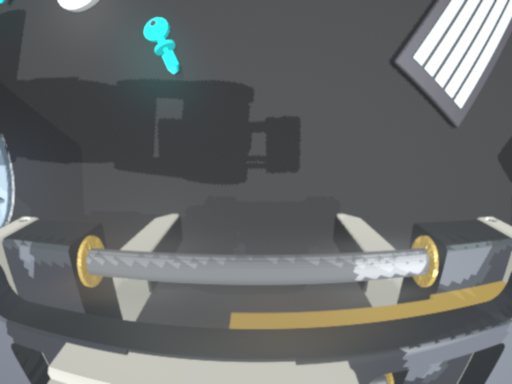

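The scene view shows three stands, at about (170,190), (227,188) and (200,216). The lockbox is at (303,207), and the turquoise look-alikes lie at (147,170), (251,172) and (195,264). I'll enlarge the stands in both views.

```bash
python3 - <<'E'
import cv2,numpy as np
a=cv2.imread("pics/s0.png")[160:245,150:250]; b=cv2.imread("pics/d0.png")[125:215,240:350]
cv2.imwrite("pics/c0.png",np.hstack([cv2.resize(a,(400,340),interpolation=2),cv2.resize(b,(400,340),interpolation=2)]))
a=cv2.imread("pics/s0.png")[160:245,255:355]; b=cv2.imread("pics/d0.png")[185:285,160:260]
cv2.imwrite("pics/c1.png",np.hstack([cv2.resize(a,(400,340),interpolation=2),cv2.resize(b,(400,400),interpolation=2)[:340]]))
E
```

```text
(no output)
```

View pics/c0.png

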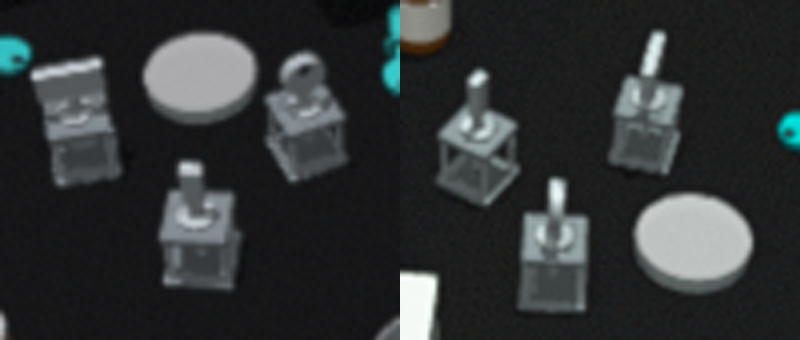

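View pics/c1.png

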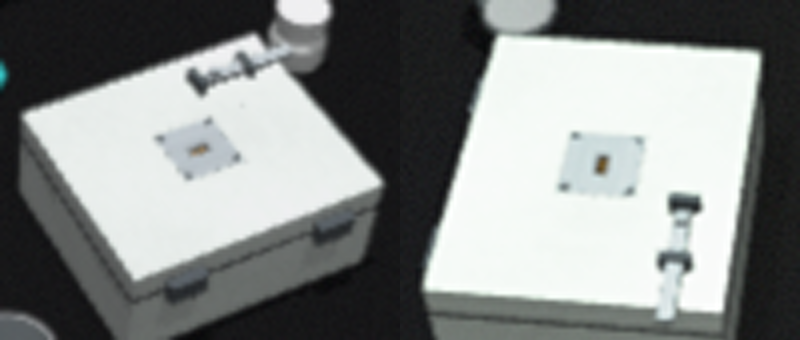

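Candidates for the disc key (scene pixels):
- **(170,183):** wide rectangular bow.
- **(198,207):** narrow bar bow.
- **(225,178):** round disc, steel, in a stand. This is the target.
- **(147,170), (251,172), (195,264):** turquoise discs lying on the bench, so these are decoys.

In the crop at top right, the key at (302,72) clearly has the round bow. Next I'll measure its pose and the keyway's.

```bash
python3 - <<'E'
from h import *
s=load("s0");d=load("d0")
bow,e=tri(s,(225.5,178),d,(282.6,177)); print("bow",bow.round(1),e, "expect z 86")
print("bow z86 scene",onz(s,225.5,178,86).round(1),onz(d,282.6,177,86).round(1))
kw,e=tri(s,(304.5,197),d,(210.5,225.7)); print("kw",kw.round(1),e)
print(onz(s,304.5,197,85).round(1),onz(d,210.5,225.7,85).round(1))
# box top corners
for c,p in((s,[(262,189),(317,169),(345.5,206),(284,230)]),(d,[(184,195),(250,198),(242,262),(167,258)])):
    for q in p: print(q,onz(c,*q,85).round(1))
# stand top plate corners
for c,p in((s,[(216.5,185),(231.5,181),(236.5,187.5),(220.5,191.5)]),(d,[(273.5,182),(291.5,182),(291,194),(272,194)])):
    P=[onz(c,*q,52) for q in p]; print("stand",np.mean(P,0).round(1),[np.degrees(np.arctan2(*(P[(i+1)%4]-P[i])[[1,0]])).round(1) for i in range(4)])
E
```

```text
bow [464.7 -64.6  91.1] 4.905149154790378 expect z 86
bow z86 scene [461.9 -62.9  86. ] [465.9 -72.6  86. ]
kw [557.3 157.7  85.1] 3.249546072690883
[558.5 158.9  85. ] [556.7 156.   85. ]
(262, 189) [516.   40.9  85. ]
(317, 169) [446.2 219.1  85. ]
(345.5, 206) [602.9 267.8  85. ]
(284, 230) [671.6  82.2  85. ]
(184, 195) [669.7  95.8  85. ]
(250, 198) [511.1  33.   85. ]
(242, 262) [440.2 217.7  85. ]
(167, 258) [598.5 280.3  85. ]
stand [463.1 -62.   52. ] [np.float64(105.9), np.float64(24.7), np.float64(-75.7), np.float64(-158.8)]
stand [463.4 -65.5  52. ] [np.float64(-154.9), np.float64(110.8), np.float64(25.2), np.float64(-70.9)]
```

```bash
python3 -m crank '[[[0.093,0.040,-0.030,0,0,0,0],[0.093,0.040,-0.030,0,0,0,0],[0.093,0.040,-0.030,0,0,0,0],[0.093,0.040,-0.030,0,0,0,0],[0.093,0.040,-0.030,0,0,0,0]]]' 60
python3 -m crank '[[[0.093,0.040,-0.030,0,0,0,0],[0.093,0.040,-0.030,0,0,0,0],[0.093,0.040,-0.030,0,0,0,0],[0.093,0.040,-0.030,0,0,0,0],[0.093,0.038,-0.034,0,0,0,0]]]'
python3 -m crank '[[[0.093,0,0,0,0,0,-0.18],[0.093,0,0,0,0,0,-0.18],[0.093,0,0,0,0,0,-0.18],[0.093,0,0,0,0,0,-0.18],[0.093,0,0,0,0,0,-0.18]]]'
python3 -m crank '[[[0.093,0,0,0,0,0,-0.18],[0.093,0,0,0,0,0,-0.18],[0.093,0,0,0,0,0,-0.18],[0.093,0,0,0,0,0,-0.06],[0.093,0,0,0,0,0,0]]]'
python3 - <<'E'
from h import *
o=r.observe();print(o["tool_pos"],o["tcp_rot"],o["joint_pos"]);c=snap("wrist","w1");np.save("pics/w1o.npy",o,allow_pickle=True);print(c["pixels"].shape)
snap("scene","s1");snap("side","d1")
E
```

```text
time_s: 0.78
tool_pos: [345.3, -283.3, 189.3]
tcp_rot: [-3.142, -0.0, 0.417]
contact_force: [0.3, -0.2, 0.7]
width: 93.0
time_s: 1.4
tool_pos: [464.1, -62.3, 189.3]
tcp_rot: [3.141, -0.0, 0.417]
contact_force: [-0.2, -0.3, 0.3]
width: 92.9
time_s: 2.02
tool_pos: [463.4, -63.7, 189.2]
tcp_rot: [-3.141, 0.0, 1.323]
contact_force: [0.1, 1.4, 0.0]
width: 93.0
time_s: 2.65
tool_pos: [463.4, -63.8, 189.2]
tcp_rot: [-3.141, -0.0, 1.916]
contact_force: [-0.5, 0.1, 0.2]
width: 92.7
[463.41639127 -63.78237448 189.21041142] [-3.14133766e+00 -1.59913925e-04  1.91622060e+00] [-2.36340537e-01  2.00892776e-01  1.85495821e+00 -7.36127394e-06
  1.08604258e+00 -5.81761398e-01]
(384, 512, 3)
```

View pics/w1.png

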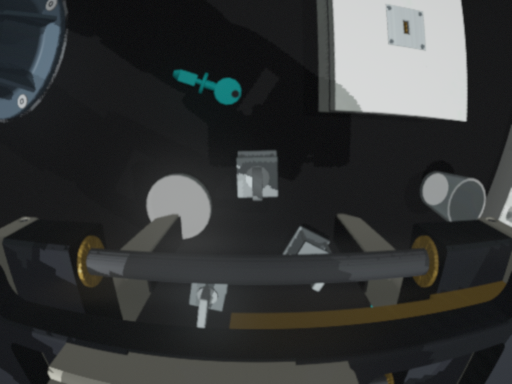

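View pics/d1.png

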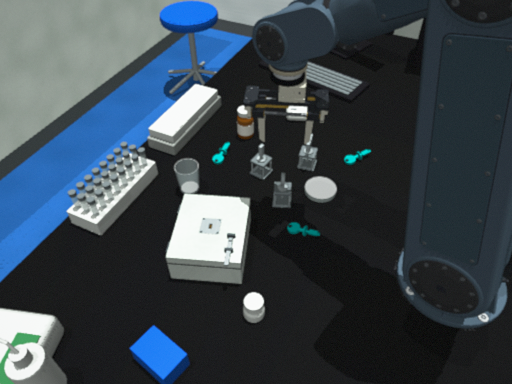

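The wrist view shows the target stand at (257,175), with its bow edge-on as a vertical strip near (257,185). The wide key is at (203,310) and the rod key at (315,285). I'll cast wrist rays and enlarge the stand and the lock.

```bash
cat >> h.py <<'E'
from scipy.spatial.transform import Rotation as Rn
def wray(c,o,u,v):
    x,y=u-c["cx"],v-c["cy"]; rr=np.hypot(x,y); t=rr/c["fx"]
    k=np.sin(t)/max(rr,1e-9); dc=np.array([x*k,y*k,np.cos(t)])
    M=c["mount"]; R=Rn.from_euler("xyz",o["tcp_rot"]).as_matrix()
    return R@M[:3,3]+o["tool_pos"], R@M[:3,:3]@dc
def wz(c,o,u,v,z):
    a,d=wray(c,o,u,v); return a+d*(z-a[2])/d[2]
def wproj(c,o,P):
    M=c["mount"]; R=Rn.from_euler("xyz",o["tcp_rot"]).as_matrix()
    q=np.linalg.inv(M)@np.r_[R.T@(np.asarray(P)-o["tool_pos"]),1]; rr=np.hypot(q[0],q[1]); t=np.arctan2(rr,q[2])
    return c["cx"]+c["fx"]*t*q[0]/rr, c["cy"]+c["fx"]*t*q[1]/rr
E
python3 - <<'E'
from h import *
c=load("w1");o=np.load("pics/w1o.npy",allow_pickle=True).item()
print(wz(c,o,257,185,86),wproj(c,o,[463.5,-64,86]),wproj(c,o,[463.5,-64,52]))
print("kw",wz(c,o,406,27,85))
im=c["pixels"][:,:,::-1]
a=cv2.resize(im[140:215,220:295],(400,400),interpolation=2);b=cv2.resize(im[0:55,378:433],(400,400),interpolation=2)
cv2.imwrite("pics/c2.png",np.hstack([a,b]))
E
```

```text
[464.13602086 -67.87026056  86.        ] (np.float64(257.6941687669042), np.float64(181.34342940959806)) (np.float64(257.68139319388393), np.float64(174.98137120985353))
kw [557.42652451 155.67091302  85.        ]
```

View pics/c2.png

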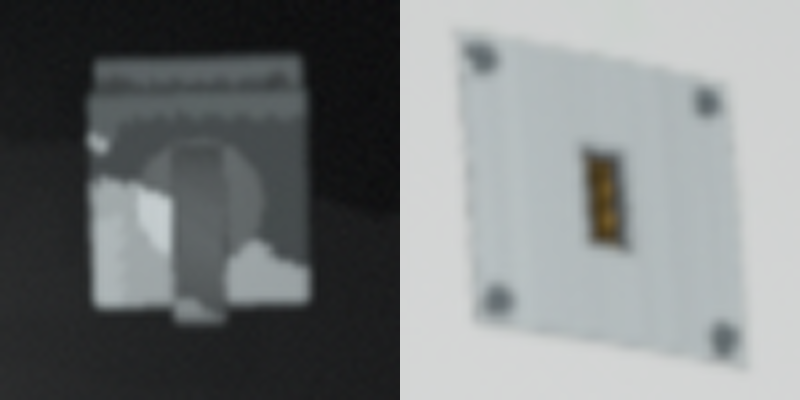

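```bash
python3 - <<'E'
from h import *
c=load("w1");o=np.load("pics/w1o.npy",allow_pickle=True).item()
R=Rn.from_euler("xyz",o["tcp_rot"]).as_matrix()
f=lambda x,y:(220+x/5.333-.4,140+y/5.333-.4)
for n,p,z in(("flange",f(203,205),55),("plate",f(200,199),52),("bow",f(201,145),95),("bowbot",f(200,318),95)):
    P=wz(c,o,*p,z);print(n,P.round(1),"tool",(R.T@(P-o["tool_pos"])).round(1))
E
```

```text
flange [464.5 -66.8  55. ] tool [ -3.2   0.  134.2]
plate [463.6 -66.3  52. ] tool [ -2.5  -0.6 137.2]
bow [457.5 -48.5  95. ] tool [16.4 -0.4 94.2]
bowbot [468.5 -79.8  95. ] tool [-16.8  -0.6  94.2]
```

```bash
python3 -m crank '[[[0.045,-0.002,-0.0003,0.040,0,0,0],[0.045,0,0,0.040,0,0,0],[0.045,0,0,0.025,0,0,0],[0.045,0,0,0.010,0,0,0],[0.045,0,0,0.004,0,0,0]]]'
python3 -c "
from h import *
o=r.observe();print(o['tool_pos'],o['tcp_rot']);np.save('pics/w2o.npy',o,allow_pickle=True);snap('wrist','w2');snap('scene','s2')
a=cv2.imread('pics/w2.png');b=cv2.imread('pics/s2.png')[130:230,170:290]
cv2.imwrite('pics/c3.png',np.hstack([cv2.resize(a[140:300,170:345],(400,366)),cv2.resize(b,(400,366))]))"
```

```text
time_s: 3.42
tool_pos: [464.1, -65.8, 70.4]
tcp_rot: [3.142, 0.0, 1.916]
contact_force: [-0.6, -0.2, 0.0]
width: 48.3
[464.12393768 -65.80565663  70.4037395 ] [3.14151001e+00 3.72193483e-05 1.91643891e+00]
```

View pics/c3.png

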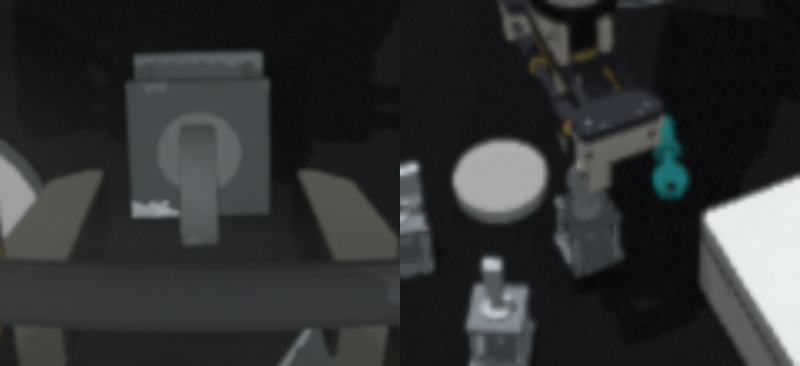

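The bow sits centred between the fingers. Closing now.

```bash
python3 -m crank '[[[0.02,0,0,0.0015,0,0,0],[0.02,0,0,0,0,0,0],[0.0,0,0,0,0,0,0],[0.0,0,0,0,0,0,0],[0.0,0,0,0,0,0,0]]]' 50
python3 -m crank '[[[0,0,0,0,0,0,0],[0,0,0,0,0,0,0]]]' 50
```

```text
time_s: 4.15
tool_pos: [464.0, -65.8, 68.9]
tcp_rot: [3.142, 0.0, 1.917]
contact_force: [-0.8, 0.3, 1.2]
width: 9.1
time_s: 4.4
tool_pos: [464.0, -65.8, 68.9]
tcp_rot: [3.142, 0.0, 1.917]
contact_force: [-0.9, -0.1, 1.7]
width: 8.5
```

```bash
python3 -m crank '[[[0,0,0,-0.020,0,0,0],[0,0,0,-0.030,0,0,0],[0,0,0,-0.030,0,0,0],[0,0,0,-0.030,0,0,0],[0,0,0,0,0,0,0]]]' 50
python3 -m crank '[[[0,0.022,0.033,0,0,0,0],[0,0.022,0.033,0,0,0,0],[0,0.022,0.033,0,0,0,0],[0,0.022,0.033,0,0,0,0],[0,0.022,0.031,0,0,0,0]]]' 50
python3 -m crank '[[[0,0,0,0,0,0,0],[0,0,0,0,0,0,0]]]' 50
python3 -c "
from h import *
o=r.observe();print(o['tool_pos'],o['tcp_rot'],o['contact_force']);np.save('pics/w3o.npy',o,allow_pickle=True);snap('wrist','w3');snap('scene','s3');snap('side','d3')"
```

```text
time_s: 5.03
tool_pos: [464.9, -66.0, 180.2]
tcp_rot: [3.139, 0.002, 1.917]
contact_force: [-0.2, 0.1, -1.9]
width: 9.0
time_s: 5.65
tool_pos: [580.0, 94.1, 176.9]
tcp_rot: [-3.139, -0.001, 1.917]
contact_force: [0.6, -0.5, -1.2]
width: 8.6
time_s: 5.9
tool_pos: [579.2, 92.6, 177.5]
tcp_rot: [-3.139, -0.0, 1.917]
contact_force: [0.4, -1.0, -0.5]
width: 8.7
[579.15001474  92.58228404 177.49158777] [-3.13949470e+00 -3.47457137e-04  1.91701184e+00] [ 0.38229218 -0.95985638 -0.50328186]
```

View pics/w3.png

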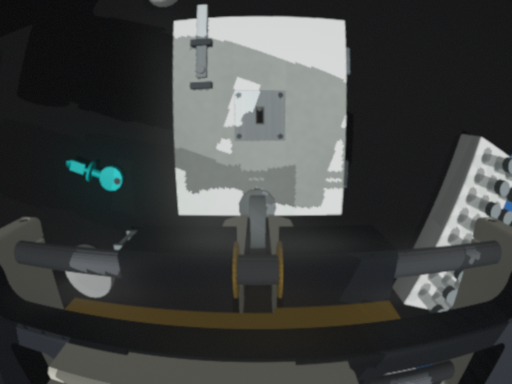

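View pics/s3.png

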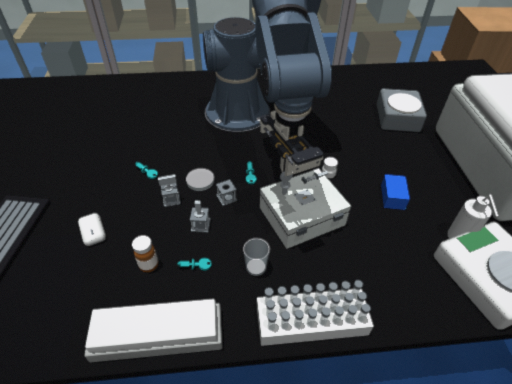

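View pics/d3.png

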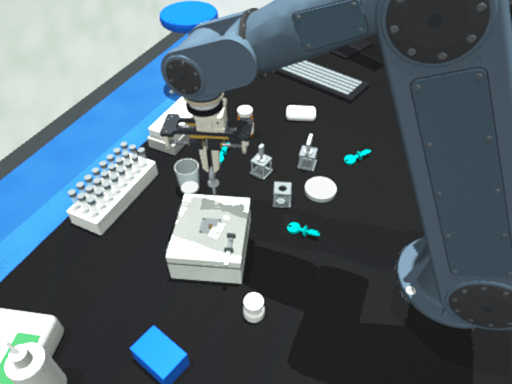

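The key is in the fingers, with its flange at (257,200) in the wrist view. The keyway is at (260,116), close to aligned with the tool. I'll enlarge both.

```bash
python3 - <<'E'
from h import *
a=cv2.imread('pics/w3.png')
cv2.imwrite('pics/c4.png',np.hstack([cv2.resize(a[85:147,229:291],(400,400),interpolation=2),cv2.resize(a[180:260,217:297],(400,400),interpolation=2)]))
c=load("w3");o=np.load("pics/w3o.npy",allow_pickle=True).item();R=Rn.from_euler("xyz",o["tcp_rot"]).as_matrix()
g=cv2.cvtColor(a,cv2.COLOR_BGR2HSV)[85:147,229:291]
m=(g[...,2]<70).astype(np.uint8);n,l,s,ce=cv2.connectedComponentsWithStats(m);print(s,ce+[229,85])
E
```

```text
[[   0    0   62   62 3769]
 [  28   25    6   13   75]] [[259.49960202 115.48527461]
 [259.52       116.24      ]]
```

View pics/c4.png

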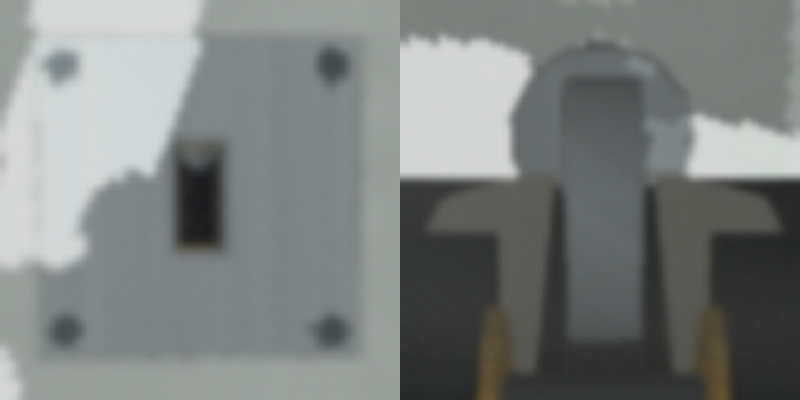

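```bash
python3 - <<'E'
from h import *
c=load("w3");o=np.load("pics/w3o.npy",allow_pickle=True).item();R=Rn.from_euler("xyz",o["tcp_rot"]).as_matrix()
def tz(u,v,z):
    x,y=u-c["cx"],v-c["cy"];rr=np.hypot(x,y);t=rr/c["fx"];d=c["mount"][:3,:3]@np.array([x*np.sin(t)/rr,y*np.sin(t)/rr,np.cos(t)]);p=c["mount"][:3,3];return (p+d*(z-p[2])/d[2]).round(2)
f=lambda x,y:(217+x/5-.4,180+y/5-.4)
for z in(13,15,17):print("flange front",z,tz(*f(203,45),z),"L",tz(*f(113,125),z),"R",tz(*f(293,125),z))
print("bow front",tz(*f(202,75),-20),"back",tz(*f(205,340),-22), "mid edges",tz(*f(161,80),-20),tz(*f(242,80),-20))
for n,p in(("slot",(259.6,115.0)),("plate",(259.3,115.1))):
    P=wz(c,o,*p,85);print(n,P.round(1),"tool",(R.T@(P-o["tool_pos"])).round(2))
s=load("s3");d=load("d3")
g=lambda x,y:(229+x/6.45-.4,85+y/6.45-.4)
A=[wz(c,o,*g(*q),85) for q in((62,67),(332,66),(332,330),(65,330))];print([(np.degrees(np.arctan2(*(A[j]-A[i])[[1,0]]))).round(2) for i,j in((0,1),(3,2),(3,0),(2,1))],np.degrees(o["tcp_rot"][2]),np.mean(A,0))
E
```

```text
flange front 13 [14.1 -0.4 13. ] L [  2.03 -13.58  13.  ] R [ 2.05 12.79 13.  ]
flange front 15 [13.61 -0.4  15.  ] L [  1.42 -13.7   15.  ] R [ 1.44 12.91 15.  ]
flange front 17 [13.12 -0.4  17.  ] L [  0.82 -13.83  17.  ] R [ 0.84 13.04 17.  ]
bow front [ 18.39  -0.49 -20.  ] back [-16.18  -0.1  -22.  ] mid edges [ 17.75  -5.5  -20.  ] [ 17.76   4.39 -20.  ]
slot [557.8 156.4  85. ] tool [67.28  1.8  92.51]
plate [557.6 156.3  85. ] tool [67.18  1.51 92.51]
[np.float64(20.15), np.float64(19.93), np.float64(110.25), np.float64(110.2)] 109.83668771344523 [557.58608678 156.14601651  85.        ]
```

```bash
python3 -m crank '[[[0,0.030,0.001,0,0,0,0],[0,0.030,0.001,0,0,0,0],[0,0.007,0,0,0,0,0],[0,0,0,0.018,0,0,0],[0,0,0,0.008,0,0,0]]]' 50
python3 -m crank '[[[0,0,0,0,0,0,0],[0,0,0,0,0,0,0]]]' 50
python3 -c "
from h import *
o=r.observe();print(o['tool_pos'],o['tcp_rot'],o['contact_force']);np.save('pics/w4o.npy',o,allow_pickle=True);snap('wrist','w4');snap('scene','s4');snap('side','d4')
a=cv2.imread('pics/w4.png');b=cv2.imread('pics/s4.png');d=cv2.imread('pics/d4.png')
cv2.imwrite('pics/c5.png',np.hstack([cv2.resize(a[150:230,217:297],(266,400)),cv2.resize(b[160:220,285:325],(266,400)),cv2.resize(d[180:240,190:230],(266,400))]))"
```

```text
time_s: 6.68
tool_pos: [558.9, 155.8, 152.1]
tcp_rot: [-3.141, 0.0, 1.916]
contact_force: [-0.1, 0.5, -0.5]
width: 8.7
time_s: 6.92
tool_pos: [559.5, 156.4, 153.4]
tcp_rot: [3.141, 0.0, 1.916]
contact_force: [0.2, 0.3, -0.8]
width: 8.8
[559.50682587 156.38176012 153.36003282] [3.14090065e+00 1.73789140e-04 1.91634597e+00] [ 0.17493081  0.27363452 -0.76035485]
```

View pics/c5.png

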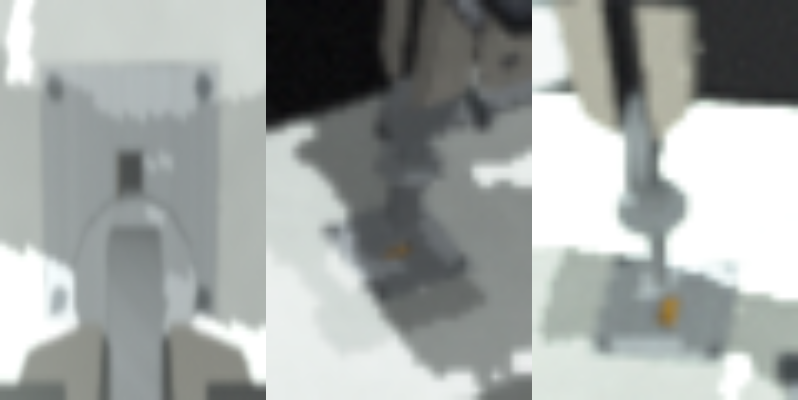

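View pics/w4.png

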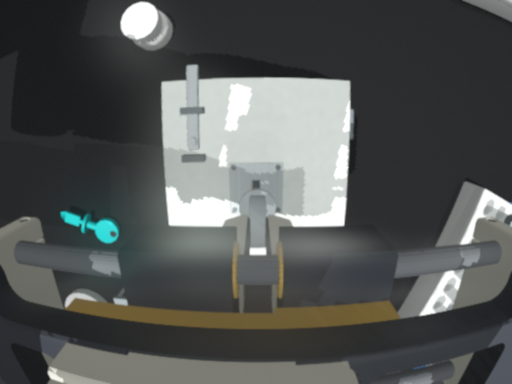

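```bash
python3 - <<'E'
from h import *
c=load("w4");o=np.load("pics/w4o.npy",allow_pickle=True).item();R=Rn.from_euler("xyz",o["tcp_rot"]).as_matrix()
g=lambda x,y:(217+x/3.325-.4,150+y/5-.4)
L=[(55,87),(203,85),(203,298),(58,298),(130,152),(136,195)]
T=np.array([R.T@(wz(c,o,*g(*q),85)-o["tool_pos"]) for q in L]);print(T.round(2));print(T[:4].mean(0))
# flange
for q in((136,195),(76,270),(196,270)):
    u,v=g(*q);x,y=u-c["cx"],v-c["cy"];rr=np.hypot(x,y);t=rr/c["fx"];d=c["mount"][:3,:3]@np.array([x*np.sin(t)/rr,y*np.sin(t)/rr,np.cos(t)]);p=c["mount"][:3,3];print((p+d*(15-p[2])/d[2]).round(2))
for n in("s4","d4"):
    c=load(n); print(n,proj(c,o["tool_pos"]+R@[0,0,55]),proj(c,[558,156.5,85]))
E
```

```text
[[ 20.59 -22.11  68.34]
 [ 20.97  17.94  68.37]
 [-19.16  18.62  68.38]
 [-19.19 -22.02  68.35]
 [  8.61  -1.81  68.36]
 [  0.58  -0.17  68.36]]
[ 0.80170464 -1.8925824  68.35860122]
[13.61 -0.18 15.  ]
[  2.2 -13.5  15. ]
[ 2.21 13.16 15.  ]
s4 (np.float64(304.18842877593033), np.float64(194.13812610062837)) (np.float64(303.6531407215922), np.float64(196.92639798286558))
d4 (np.float64(208.92690390161357), np.float64(221.83965254095054)) (np.float64(209.9356155113921), np.float64(225.67387723856007))
```

```bash
python3 -m crank '[[[0,0.0008,-0.0015,0,0,0,0],[0,0,0,0.006,0,0,0],[0,0,0,0.005,0,0,0],[0,0,0,0.004,0,0,0],[0,0,0,0.003,0,0,0]]]' 55
python3 -m crank '[[[0,0,0,0.002,0,0,0],[0,0,0,0,0,0,0]]]' 55
python3 -c "
from h import *
o=r.observe();print(o['tool_pos'],o['tcp_rot'],o['contact_force'],o['torque']);snap('scene','s5');snap('side','d5')
b=cv2.imread('pics/s5.png');d=cv2.imread('pics/d5.png')
cv2.imwrite('pics/c6.png',np.hstack([cv2.resize(b[160:220,285:325],(266,400)),cv2.resize(d[180:240,190:230],(266,400))]))"
```

```text
time_s: 7.7
tool_pos: [557.4, 156.9, 134.5]
tcp_rot: [-3.141, -0.0, 1.917]
contact_force: [-0.1, -0.1, -0.8]
width: 9.0
time_s: 7.95
tool_pos: [557.4, 156.9, 132.7]
tcp_rot: [-3.141, -0.0, 1.917]
contact_force: [-0.3, -0.6, -0.3]
width: 8.5
[557.41488016 156.93634352 132.72861863] [-3.14143046e+00 -3.29633902e-05  1.91680592e+00] [-0.26847848 -0.57305691 -0.27226451] [ 0.03587691 -0.11372692  0.01921905]
```

View pics/c6.png

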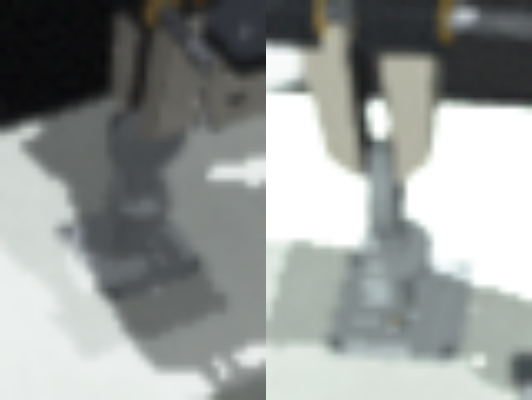

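The tip is about 7 mm in with no contact force, so it has entered the slot. I'll keep going down towards the pins.

```bash
python3 -m crank '[[[0,0,0,0.002,0,0,0],[0,0,0,0.002,0,0,0],[0,0,0,0.002,0,0,0],[0,0,0,0.002,0,0,0],[0,0,0,0,0,0,0]]]' 60
python3 -m crank '[[[0,0,0,0.001,0,0,0.04],[0,0,0,0.001,0,0,-0.04],[0,0,0,0.001,0,0,-0.04],[0,0,0,0.001,0,0,0.04],[0,0,0,0,0,0,0]]]' 60
```

```text
time_s: 8.68
tool_pos: [557.4, 156.9, 124.6]
tcp_rot: [-3.141, -0.0, 1.917]
contact_force: [0.7, -0.1, -0.2]
width: 8.6
time_s: 9.3
tool_pos: [557.5, 156.9, 120.9]
tcp_rot: [3.142, 0.0, 1.917]
contact_force: [0.4, -0.7, -1.7]
width: 8.5
```

```bash
python3 -m crank '[[[0,0,0,0.001,0,0,0.05],[0,0,0,0.001,0,0,-0.05],[0,0,0,0.001,0,0,-0.05],[0,0,0,0.001,0,0,0.05],[0,0,0,0,0,0,0]]]' 60
python3 -m crank '[[[0,0,0,0.001,0,0,0.05],[0,0,0,0.001,0,0,-0.05],[0,0,0,0.001,0,0,-0.05],[0,0,0,0.001,0,0,0.05],[0,0,0,0,0,0,0]]]' 60
```

```text
time_s: 9.93
tool_pos: [557.8, 157.0, 117.3]
tcp_rot: [3.141, 0.0, 1.918]
contact_force: [0.1, -0.8, 3.0]
width: 8.7
time_s: 10.55
tool_pos: [557.8, 156.9, 113.2]
tcp_rot: [3.141, 0.0, 1.918]
contact_force: [0.5, -0.5, 3.1]
width: 8.8
```

```bash
python3 -m crank '[[[0,0,0,0.001,0,0,0.05],[0,0,0,0.001,0,0,-0.05],[0,0,0,0.001,0,0,-0.05],[0,0,0,0.001,0,0,0.05],[0,0,0,0,0,0,0]]]' 60
python3 -m crank '[[[0,0,0,0.001,0,0,0.05],[0,0,0,0.001,0,0,-0.05],[0,0,0,0.001,0,0,-0.05],[0,0,0,0.001,0,0,0.05],[0,0,0,0,0,0,0]]]' 60
```

```text
time_s: 11.18
tool_pos: [557.8, 157.0, 109.3]
tcp_rot: [3.141, 0.0, 1.918]
contact_force: [1.7, -0.5, 4.5]
width: 8.7
time_s: 11.8
tool_pos: [557.2, 156.9, 104.6]
tcp_rot: [-3.141, -0.0, 1.918]
contact_force: [1.2, 0.1, -1.3]
width: 8.8
```

```bash
python3 -m crank '[[[0,0,0,0.001,0,0,0.05],[0,0,0,0.001,0,0,-0.05],[0,0,0,0.0005,0,0,-0.05],[0,0,0,0.0005,0,0,0.05],[0,0,0,0,0,0,0]]]' 60
python3 -c "
from h import *
o=r.observe();print(o['tool_pos'],o['contact_force']);np.save('pics/w7o.npy',o,allow_pickle=True);snap('wrist','w7');snap('scene','s7');snap('side','d7')
a=cv2.imread('pics/w7.png');b=cv2.imread('pics/s7.png');d=cv2.imread('pics/d7.png')
cv2.imwrite('pics/c7.png',np.hstack([cv2.resize(a[180:260,217:297],(266,400)),cv2.resize(b[160:220,285:325],(266,400)),cv2.resize(d[180:240,190:230],(266,400))]))"
```

```text
time_s: 12.42
tool_pos: [557.6, 157.0, 102.1]
tcp_rot: [3.141, 0.0, 1.919]
contact_force: [0.6, -1.6, 3.4]
width: 8.9
[557.62648339 156.97862162 102.05921891] [ 0.6495695  -1.5726759   3.44461265]
```

View pics/c7.png

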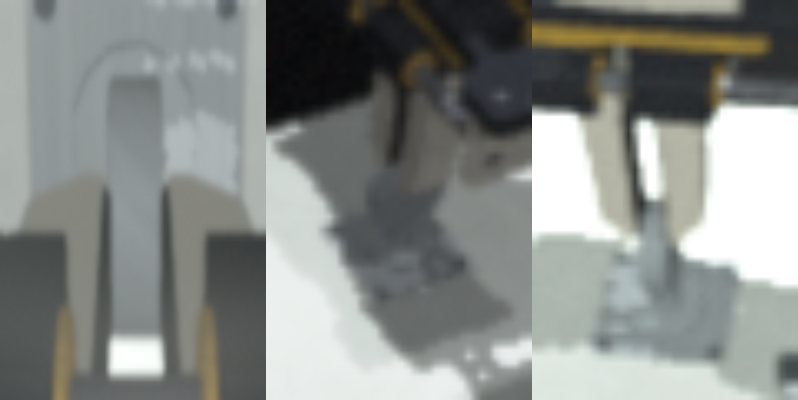

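The flange sits at the same place in the wrist view as before, so the key hasn't slipped, and it looks nearly seated. I'll press a little further to confirm it is home.

```bash
python3 -m crank '[[[0,0,0,0.0007,0,0,0],[0,0,0,0,0,0,0]]]' 60
python3 -m crank '[[[0,0,0,0.0007,0,0,0],[0,0,0,0,0,0,0]]]' 60
```

```text
time_s: 12.82
tool_pos: [557.8, 157.1, 101.9]
tcp_rot: [3.141, 0.0, 1.918]
contact_force: [-1.7, -0.8, 10.1]
width: 8.5
time_s: 13.08
tool_pos: [557.9, 157.2, 101.9]
tcp_rot: [3.14, 0.0, 1.918]
contact_force: [-4.4, -0.4, 14.5]
width: 8.4
```

It stops dead at z = 101.9 with the force rising to about 14 N, which matches the predicted home height. Now turning it clockwise (+tool z).

```bash
python3 -m crank '[[[0,0,0,0,0,0,0.1],[0,0,0,0,0,0,0.1],[0,0,0,0,0,0,0.1],[0,0,0,0,0,0,0.1],[0,0,0,0,0,0,0]]]' 60
python3 -c "
from h import *
o=r.observe();print(o['torque'],o['contact_force'])"
```

```text
time_s: 13.7
tool_pos: [558.1, 157.4, 101.8]
tcp_rot: [3.14, -0.001, 1.517]
contact_force: [-2.7, 0.6, 14.8]
width: 8.5
[0.14318403 0.37420979 0.08550991] [-2.71505488  0.58164413 14.81773462]
```

```bash
python3 -m crank '[[[0,0,0,0,0,0,0.12],[0,0,0,0,0,0,0.12],[0,0,0,0,0,0,0.12],[0,0,0,0,0,0,0.12],[0,0,0,0,0,0,0.12]]]' 60
python3 -m crank '[[[0,0,0,0,0,0,0.12],[0,0,0,0,0,0,0.12],[0,0,0,0,0,0,0.12],[0,0,0,0,0,0,0.12],[0,0,0,0,0,0,0]]]' 60
python3 -c "
from h import *
o=r.observe();print(o['torque'],o['contact_force'],o['joint_pos'])"
```

```text
time_s: 14.32
tool_pos: [558.3, 157.3, 101.8]
tcp_rot: [3.14, -0.002, 0.914]
contact_force: [-1.2, 0.2, 14.2]
width: 8.6
time_s: 14.95
tool_pos: [558.3, 157.2, 101.8]
tcp_rot: [3.141, -0.002, 0.436]
contact_force: [-1.2, 0.1, 13.9]
width: 8.4
[0.02962342 0.16772591 0.0888327 ] [-1.22191651  0.1160466  13.86465124] [1.94180554e-01 5.04635786e-01 1.65379023e+00 7.01361329e-05
 9.80763616e-01 1.32859656e+00]
```

```bash
python3 -m crank '[[[0,0,0,0,0,0,0.05],[0,0,0,0,0,0,0.05],[0,0,0,0,0,0,0.05],[0,0,0,0,0,0,0.04],[0,0,0,0,0,0,0]]]' 60
python3 -c "
from h import *
o=r.observe();print(o['torque'],o['contact_force'],o['joint_pos'][5])"
```

```text
time_s: 15.58
tool_pos: [558.3, 157.2, 101.8]
tcp_rot: [3.141, -0.002, 0.248]
contact_force: [-1.2, -1.2, 13.6]
width: 8.7
[-0.04940039  0.18750903  0.12808297] [-1.15985048 -1.24050055 13.64893141] 1.5174348885851432
```

```bash
python3 -m crank '[[[0,0,0,0,0,0,0.03],[0,0,0,0,0,0,0.03],[0,0,0,0,0,0,0]]]' 60
python3 -c "
from h import *
o=r.observe();print(o['torque'],o['contact_force'],o['joint_pos'][5]);snap('wrist','w8');snap('scene','s8');snap('side','d8')
a=cv2.imread('pics/w8.png');b=cv2.imread('pics/s8.png');d=cv2.imread('pics/d8.png')
cv2.imwrite('pics/c8.png',np.hstack([cv2.resize(a[160:260,207:307],(266,400)),cv2.resize(b[160:220,285:325],(266,400)),cv2.resize(d[200:260,205:245],(266,400))]))"
```

```text
time_s: 15.95
tool_pos: [558.3, 157.1, 101.8]
tcp_rot: [3.142, -0.002, 0.188]
contact_force: [-1.4, -0.5, 14.1]
width: 8.4
[-0.12178256  0.23187359  0.14655457] [-1.4126918  -0.45464338 14.06508513] 1.5771855443317033
```

View pics/c8.png

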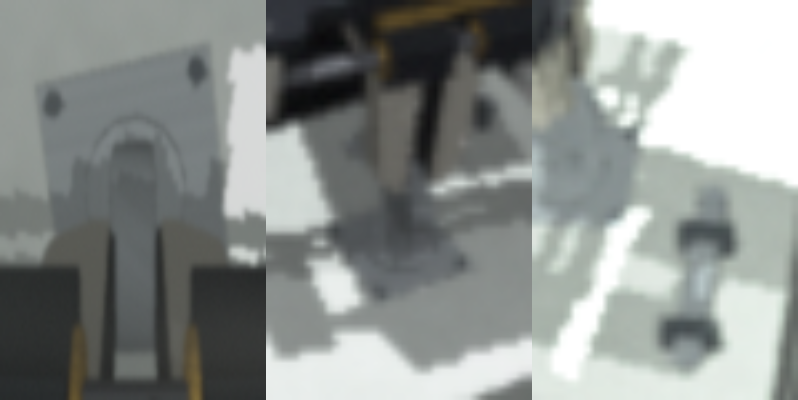

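View pics/w8.png

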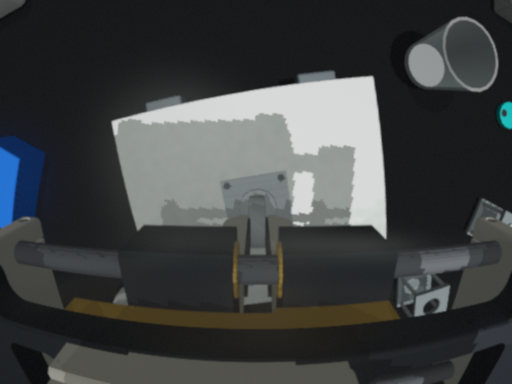

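View pics/d8.png

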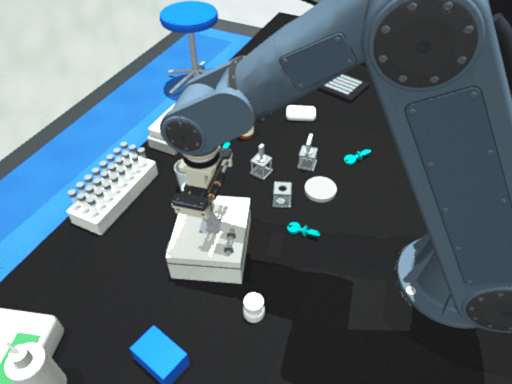

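The bolt has drawn back in its guides, and the bow is still square in the fingers. One small extra turn will check that the cylinder is at the stop.

```bash
python3 -m crank '[[[0,0,0,0,0,0,0.04],[0,0,0,0,0,0,0],[0,0,0,0,0,0,0]]]' 60
python3 -c "
from h import *
o=r.observe();print(o['torque'],o['contact_force'],o['joint_pos'][5]);snap('side','d9')
f=lambda n:cv2.resize(cv2.imread(f'pics/{n}.png')[190:270,190:250],(390,520))
cv2.imwrite('pics/c9.png',np.hstack([f('d0'),f('d9')]))"
```

```text
time_s: 16.48
tool_pos: [558.3, 157.1, 101.8]
tcp_rot: [3.142, -0.002, 0.148]
contact_force: [-1.6, -1.0, 14.0]
width: 8.8
[-0.08992135  0.2249433   0.31965567] [-1.59996986 -0.99598874 14.01944517] 1.6166449343058915
```

View pics/c9.png

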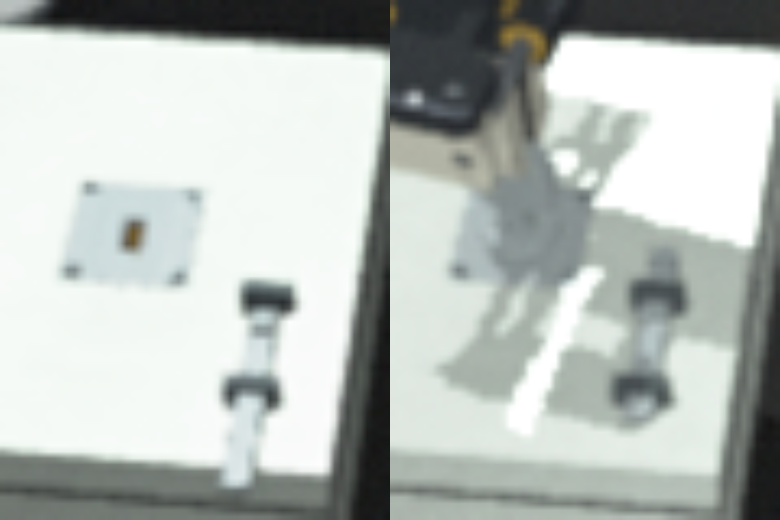

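The torque jumped from 0.15 to 0.32 N m, so the cylinder is against its stop. The bolt, which stuck out past the lower guide before, is now drawn back through it. Handing in with everything held.

```bash
python3 -m crank '[[[0,0,0,0,0,0,0],[0,0,0,0,0,0,0]]]' 60
python3 -c "
from h import *
print(r.finish_job())"
```

```text
time_s: 16.77
tool_pos: [558.3, 157.1, 101.8]
tcp_rot: [3.142, -0.002, 0.148]
contact_force: [-1.6, -1.0, 15.3]
width: 8.7
the job is handed in; nothing more can be done
None
```

The disc key is home in the lock, turned clockwise to the stop, and still gripped at 60 N. I handed the job in at about 16.8 s, and the interface gave no verdict.

- **Key home:** I worked the key past the sticky pins with 0.05 rad turns to and fro. It then stopped at TCP z 101.9 mm, matching the predicted home height, and is held down with about 14 N.
- **Turned:** The tool turned about 1.77 rad from where it started, slightly beyond the 1.7 rad the key is said to turn, so some of that is give in the grip. The torque jumped from 0.15 to 0.32 N m over the last 0.04 rad, which is the stop. The side view shows the bolt drawn back through its guides.
- **Everything else:** In the side view after turning, the two other keys still stood in their stands. The other bench items in view looked undisturbed, though I did not measure any of them.
- **Disagreements:** The fingers read 8.4–9 mm on the 10 mm thick bow throughout the grip. The first two-camera position of the bow was about 5 mm off in height; I used the wrist camera instead.

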